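# Index the vial carousel to the reader and start it

## Task

Turn the vial carousel by pushing gently on one of its arms with a fingertip (do not grip it) until the one tall vial stands squarely in front of the reader's window, on its centre line. Only when it stands there at rest, press the reader's button fully down and let it go. Do not touch the vials, leave them standing in their cups, and leave the tip rack, bottle and pipette where they are.

Things in the scene. Friction and masses are not known exactly. Their poses are not given: they have to be found in the camera images.
- carousel: Aluminium wheel turning either way, without stops, about a vertical axis; light friction holds it where it is left. Origin on the axis at the wheel's underside, 30 mm above the table; z up. Web disc radius 74 mm, 6 mm thick; hub radius 22 mm, top 76 mm above the table. Five arms at 72 degrees to each other, one along its own +x. More than 18 N from the fingers counts as gripped or shoved.
- spoke_end (a point): Middle of the outer end of the carousel arm that lies along the carousel's +x. All five arms are straight bars, 10 mm wide, 26 mm tall (36 to 62 mm above the table), reaching 130 mm from the axis; the last 56 mm stand free beyond the web. About 0.8 N here turns the carousel.
- empty_cup (a point): Centre of the rim of the empty one of five black cups that stand on the web midway between the arms: 31 mm outer diameter, centres 56 mm from the axis, rims 62 mm above the table. The other four hold one vial each.
- foot: Fixed round grey foot under the carousel, radius 62 mm, 28 mm tall. Origin: on the carousel's axis, at the table.
- tall_vial: The only tall vial: clear, 22 mm diameter, 52 mm tall, with a wide white cap (29 mm), standing loosely in one of the cups (which one varies) and carried round by the carousel; its top is 89 mm above the table. Origin: centre of its underside.
- short_vial0: Short vial with a narrow white cap (18 mm), 22 mm diameter, 36 mm tall (top 73 mm above the table), standing loosely in another cup. Origin: centre of its underside.
- short_vial1: Short vial with a narrow white cap (18 mm), 22 mm diameter, 36 mm tall (top 73 mm above the table), standing loosely in another cup. Origin: centre of its underside.
- short_vial2: Short vial with a narrow white cap (18 mm), 22 mm diameter, 36 mm tall (top 73 mm above the table), standing loosely in another cup. Origin: centre of its underside.
- reader: White reader, a fixed box 70 mm deep, 100 mm wide, 90 mm tall beside the carousel. Its origin lies at the table on the carousel's axis; the box spans x = 145 to 215 mm. A short dark line on its top marks the centre line. A low bar, 10 mm tall, joins it to the foot.
- reader_window (a point): Centre of the dark upright window slot (16 mm wide, 40 mm tall) in the reader's front face, 59 mm above the table, 145 mm from the carousel's axis. Its x axis points level from the carousel's axis into the reader, z up: a vial squarely in front stands on the carousel's side next to the window, at y = 0, x = -89 mm.
- start_top (a point): Centre of the top face of the reader's round grey push button (26 mm diameter) on top of the reader, on the window's centre line, 43 mm behind the window. Pressed straight down, spring-loaded, 6 mm travel, 4 N when fully down; it comes back up when let go.
- start (a joint): Travel of the push button: 0 up, 0.006 m fully down.
- tip_rack: Bystander: loose black tip rack with yellow perforated top, 85 x 122 mm, 46 mm tall. Origin: centre of its underside.
- bottle: Bystander: loose bottle, 54 mm diameter, 95 mm tall. Origin: centre of its underside.
- pipette: Bystander: loose grey hand pipette lying on the bench, about 250 mm long, 34 mm wide, 24 mm high. Origin on the table side, near its middle; x along it towards its tip.
Not all that is in view belongs to the job. What is shaped like the tall_vial but purple is not meant.

How it is judged:
By the outcome, as a careful person would: the job done as asked, in the order asked, and still so for the second after the job is handed in, with the robot touching nothing.
It also fails if it takes over 72 s, if anything falls off the work surface, if the arm or the gripper's body presses on something with over 40 N, if the wrist force passes 120 N, or if a joint passes its speed limit or range.

## Robot

A 6-joint arm with a two-finger parallel gripper is mounted at the origin on the work surface. World frame = base frame: x ahead of the robot, y to its left, z up, the work surface at z = 0. Lengths are in m, angles in rad, forces in N, time in s.
With the tool pointing down it reaches from about 0.3 to 0.875 m from the base axis. Payload 6.4 kg.
Tool frame: the origin (TCP) lies midway between the tips of the shut fingers; the grasp point (between the pads) lies 19 mm behind it; z points along the fingers, y is the line along which they close (so a half turn about z gives the same grasp; the last joint's range is limited). The gripper opens to 85 mm and grips with 20 to 120 N. Pads are 22 mm wide; open, the fingers measure 114 mm over their backs; the gripper's body (76 mm by 85 mm) begins 54 mm behind the grasp point. The pads swing forward as they close: fully open they stand 13 mm farther back than shut.
Start: joints at [1.103, 0.181, 1.607, -0, 1.354, -0.206], TCP at [0.149, 0.555, 0.231] pointing down, gripper open.
Joint ranges: [-2.99, 2.99], [-0.89, 2.07], [0.3, 2.58], [-1.14, 4.28], [0, 2.63], [-3.12, 3.12]. Speed limits (rad/s): [2.57, 2.57, 3.01, 3.14, 3.14, 3.14].

## Interface

Orientations are given as a unit quaternion [w, x, y, z].
In Python, from bench import get_obs, camera, hand_in gives the robot as it stands.
- The arm moves only by the tool carry_out, never from a script. Its argument "plan" is a list that holds one entry, the list of rows, each a list of 7 numbers: the shift along the world's x, y, z in m, then the turn, a rotation vector about the world's x, y, z in rad, then the opening, from 0 (shut) to 1 (fully open). In form: [[[x, y, z, rx, ry, rz, hand], ...]]. A call has exactly 5 rows; each row is the pose to reach, as a shift and turn from the pose commanded when the call began; what a row does not reach only later rows make up. A row lasts 1/12 s, in which the tool goes at most 41.7 mm and 7.16 degrees, less where a joint would pass 70% of its speed; a pose out of reach is approached as far as the arm can. A call with a gripper value outside its range is refused whole. The fingers move at their own pace and stop on an object; the grip force is fixed at half the most. Time passes only in rows, so rows that repeat a pose let the fingers close, or fill a call up. It gives the time, the measured TCP pose, the force, the opening and the grip force at its end, in the units of the state.
- get_obs(): the state, without advancing time (a new reading comes with each control period).
- camera(name): name is "side" or "top"; returns a dict with "pixels" (400x640x3 uint8, red, green, blue), "z_map" (400x640 float32, m along the optical axis (not along the pixel's ray), 0 where there is no reading), "camera_matrix" (3x3 intrinsics, pixels), "cam_to_world" (4x4, takes a point from camera to world coordinates). Camera axes: x right, y up, looking along -z (the intrinsics and any distortion apply to the point x, -y, -z); pixel columns grow to the right and rows downward; lengths in m; the calibration is good to about 2 mm. A picture is of the moment at which its call begins.
- hand_in(): hands the job in; it is judged then, once.
The state is a dict: "time_s": time; "q": joint angles; "dq": joint speeds; "joint_efforts": joint torques, N m; "eef_pos": TCP position; "eef_rot": TCP orientation; "wrist_force": force on the tool from outside, world axes, zero at the start; "torque": the same for the moment, N m; "opening": opening from 0.0 (shut) to 1.0 (fully open); "grasp_force": force on a finger pad.
Only numpy, scipy, OpenCV 4.12 (cv2) and the standard library are available. Lean on these libraries where they do the work, as an engineer would, in place of code of your own. Each camera call takes 0.05 s, during which the arm holds its last target. There are 200 camera calls.

## Working session

There is one attempt and no reset: what is moved stays moved. The work goes in short steps, Python scripts to look and compute and a tool call to move; the robot and the scene stay as the last step left them, time stands still between calls to the robot, and variables do not carry over. Pictures are saved under pics/ and viewed, at most 10 in all, crops included, and the job is handed in when it is done.

Besides the shell and the picture viewer there is one more tool, called after "Call:" by a JSON object that holds its "name" and its "arguments". carry_out: Moves the arm, as the interface text tells. Its arguments: {"type":"object","properties":{"plan":{"type":"array","items":{"type":"array","items":{"type":"array","items":{"type":"number"}}}}},"required":["plan"]}

```bash
mkdir -p pics; cat > h.py <<'E'
import numpy as np,cv2
from bench import get_obs,camera,hand_in
def snap(n,f):
    c=camera(n); cv2.imwrite('pics/'+f+'.png',c['pixels'][:,:,::-1]); np.savez('/tmp/'+f,**c); return c
def load(f): return np.load('/tmp/'+f+'.npz')
def pt(c,u,v,z=None):
    K=c['camera_matrix'];T=c['cam_to_world']
    r=np.array([(u-K[0,2])/K[0,0],-(v-K[1,2])/K[1,1],-1])
    if z is None: d=c['z_map'][int(v),int(u)]
    else: d=(z-T[2,3])/(T[:3,:3]@r)[2]
    return T[:3,:3]@(r*d)+T[:3,3]
E
python3 - <<'E'
from h import *
for n in('top','side'):
    c=snap(n,n+'0'); print(n,c['cam_to_world'].round(3).tolist(),c['camera_matrix'].round(1).tolist())
o=get_obs();print({k:np.round(v,3).tolist() for k,v in o.items()})
E
```

```text
top [[-0.015, 0.988, -0.154, 0.386], [-1.0, -0.018, -0.016, 0.026], [-0.019, 0.153, 0.988, 0.983], [0.0, 0.0, 0.0, 1.0]] [[398.6, 0.0, 316.2], [0.0, 398.6, 196.7], [0.0, 0.0, 1.0]]
side [[0.998, 0.038, -0.055, 0.464], [-0.067, 0.495, -0.866, -0.789], [-0.005, 0.868, 0.496, 0.583], [0.0, 0.0, 0.0, 1.0]] [[379.3, 0.0, 318.3], [0.0, 379.3, 200.1], [0.0, 0.0, 1.0]]
{'time_s': 0.1, 'q': [1.103, 0.181, 1.608, 0.0, 1.354, -0.206], 'dq': [-0.002, -0.002, -0.003, -0.002, 0.0, 0.002], 'joint_efforts': [0.0, -44.588, -35.224, -0.0, 0.004, -0.0], 'eef_pos': [0.149, 0.555, 0.23], 'eef_rot': [-0.0, 0.131, 0.991, -0.001], 'wrist_force': [-0.209, -0.084, -0.625], 'torque': [0.01, 0.032, 0.021], 'grasp_force': 0.0, 'opening': 0.997}
```

View pics/top0.png

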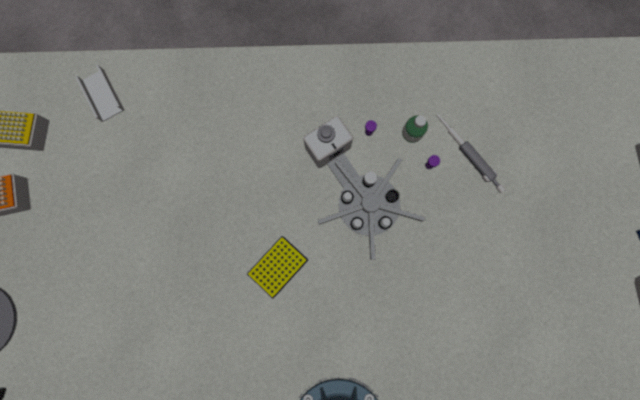

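View pics/side0.png

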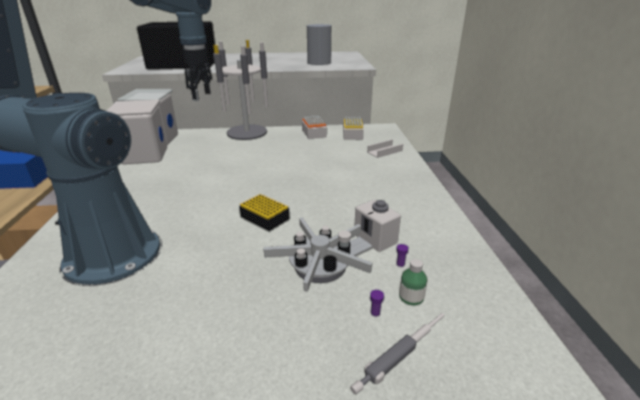

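The top view shows the carousel hub at about (371,202) and the reader with its button at (326,132). The wide-capped vial looks to be at (370,179) and the empty cup at (392,196). The purple vials, at (371,127) and (433,161), are decoys. I'll confirm these in an enlarged crop.

```bash
python3 - <<'E'
from h import *
c=load('top0'); p=c['pixels'][105:270,295:435,::-1]
im=cv2.resize(p,None,fx=4.2,fy=4.2,interpolation=cv2.INTER_CUBIC)[:600]
im=cv2.resize(p[:150],None,fx=4,fy=4,interpolation=cv2.INTER_CUBIC)
for i in range(0,140,20): cv2.putText(im,str(295+i),(4*i,10),0,.35,(0,0,255)); cv2.line(im,(4*i,0),(4*i,599),(0,0,255),1) if 0 else None
cv2.imwrite('pics/crop1.png',im)
s=load('side0')['pixels'][190:300,250:420,::-1]
cv2.imwrite('pics/crop2.png',cv2.resize(s,None,fx=4.7,fy=4.7,interpolation=cv2.INTER_CUBIC))
for n,u,v in [('hub',371,202),('tall',370,179),('btn',326,132),('v',347,197),('v',357,223),('v',385,222),('empty',392,196),('arm',372,255),('armR',420,218),('armL',322,221),('armUR',398,163)]:
    print(n,pt(c,u,v).round(3))
E
```

```text
hub [ 0.513 -0.085  0.073]
tall [ 0.564 -0.084  0.086]
btn [0.669 0.015 0.113]
v [ 0.526 -0.031  0.071]
v [ 0.465 -0.052  0.071]
v [ 0.466 -0.116  0.072]
empty [ 0.532 -0.141  0.037]
arm [ 0.392 -0.085  0.058]
armR [ 0.475 -0.199  0.061]
armL [0.472 0.028 0.06 ]
armUR [ 0.606 -0.153  0.065]
```

View pics/crop1.png

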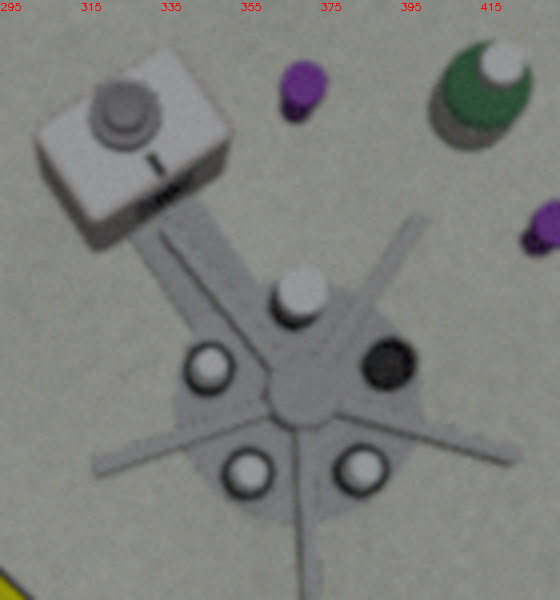

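View pics/crop2.png

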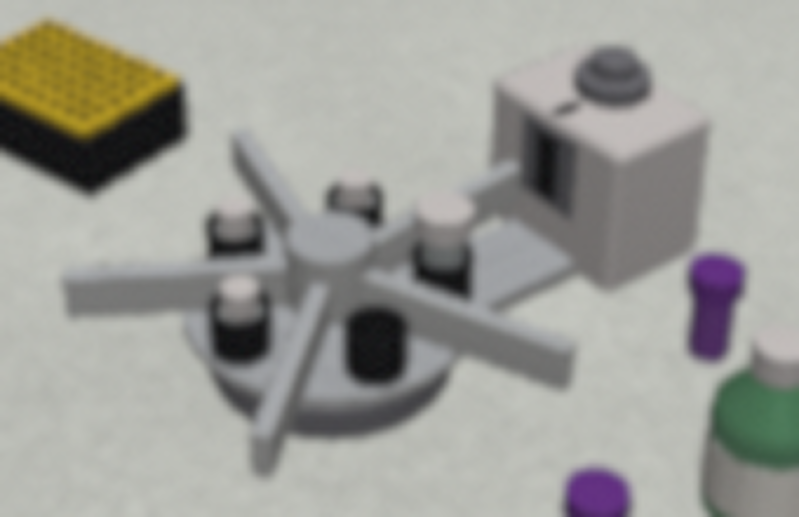

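The crops confirm that the clear vial with the wide white cap at top-view (370,178) is the tall one. The other three have narrow caps, and the purple ones stand off the carousel. Next I'll fit the axis, arm phase and reader direction from depth.

```bash
cat >> h.py <<'E'
from scipy.optimize import least_squares
def cloud(c):
    K=c['camera_matrix'];T=c['cam_to_world'];v,u=np.mgrid[0:400,0:640];d=c['z_map']
    P=np.stack([(u-K[0,2])/K[0,0]*d,-(v-K[1,2])/K[1,1]*d,-d],-1)
    return (P@T[:3,:3].T+T[:3,3])
def wheel(c,a0=(.512,-.085),fixed=False):
    P=cloud(c)[c['z_map']>0]; a0=np.array(a0)
    r=np.linalg.norm(P[:,:2]-a0,axis=1)
    Q=P[(abs(P[:,2]-.061)<.008)&(r>.084)&(r<.126)][:,:2]
    def res(x):
        d=Q-(a0 if fixed else x[1:3]); t=np.arctan2(d[:,1],d[:,0])-x[0]
        t=(t+np.pi/5)%(2*np.pi/5)-np.pi/5
        return np.clip(np.hypot(*d.T)*np.sin(t),-.02,.02)
    b=min((least_squares(res,[p,*a0],loss='soft_l1',f_scale=.003) for p in np.linspace(0,1.2566,12,endpoint=False)),key=lambda s:s.cost)
    H=P[(r<.018)&(P[:,2]>.066)&(P[:,2]<.085)]
    return np.degrees(b.x[0])%72,b.x[1:],len(Q),np.sqrt((res(b.x)**2).mean()),H.mean(0) if len(H) else None
def tall(c,a=(.512,-.085)):
    P=cloud(c);m=(c['z_map']>0)&(P[...,2]>.081)&(P[...,2]<.097)&(np.hypot(P[...,0]-a[0],P[...,1]-a[1])<.08)
    Q=P[m]; return len(Q),Q.mean(0) if len(Q) else None
E
python3 - <<'E'
from h import *
for n in('top0','side0'):
    c=load(n); print(n,wheel(c),tall(c))
    P=cloud(c)[c['z_map']>0]; R=P[(abs(P[:,2]-.09)<.006)&(np.hypot(P[:,0]-.667,P[:,1]-.017)<.075)]
    rc=cv2.minAreaRect((R[:,:2]*1000).astype(np.float32)); print(rc)
    B=P[(P[:,2]>.102)&(np.hypot(P[:,0]-.667,P[:,1]-.017)<.03)];print('btn',B.mean(0),np.percentile(B[:,2],[5,50,95]),len(B))
E
```

```text
top0 (np.float64(36.70456299303985), array([ 0.51247527, -0.08528208]), 402, np.float64(0.0029913162856079023), array([ 0.5120113 , -0.08503232,  0.07541291])) (127, array([ 0.56835837, -0.08479652,  0.08810622]))
((663.5401000976562, 10.436542510986328), (71.48823547363281, 99.24842071533203), 31.861257553100586)
btn [0.66939495 0.01521125 0.10846323] [0.10228995 0.10971183 0.11288702] 136
side0 (np.float64(36.77934818366934), array([ 0.51170629, -0.08669307]), 353, np.float64(0.0030442049806814983), array([ 0.51204296, -0.08645249,  0.07370362])) (96, array([ 0.56759673, -0.08587906,  0.0860611 ]))
((664.2305908203125, 10.323707580566406), (71.74392700195312, 98.98641204833984), 30.14020538330078)
btn [0.66956528 0.01245506 0.10805176] [0.10299736 0.10905289 0.11096374] 63
```

Call:
{"name": "carry_out", "arguments": {"plan": [[[0.016,-0.0365,0,0,0,0,0],[0.032,-0.073,0,0,0,0,0],[0.048,-0.1095,0,0,0,0,0],[0.064,-0.146,0,0,0,0,0],[0.08,-0.1825,0,0,0,0,0]]]}}

```text
time_s: 0.52
eef_pos: [0.2287, 0.3711, 0.2308]
eef_rot: [-0.0, 0.13, 0.992, -0.0]
wrist_force: [1.1, -0.9, -0.4]
opening: 0.3
grasp_force: 0.0
```

Call:
{"name": "carry_out", "arguments": {"plan": [[[0.016,-0.0365,0,0,0,0,0],[0.032,-0.073,0,0,0,0,0],[0.048,-0.1095,0,0,0,0,0],[0.064,-0.146,0,0,0,0,0],[0.08,-0.1825,0,0,0,0,0]]]}}

```text
time_s: 0.93
eef_pos: [0.3088, 0.1887, 0.2312]
eef_rot: [0.0, 0.13, 0.991, 0.0]
wrist_force: [0.6, -0.4, -0.2]
opening: -0.001
grasp_force: 0.0
```

Call:
{"name": "carry_out", "arguments": {"plan": [[[0.016,-0.0365,0,0,0,0,0],[0.032,-0.073,0,0,0,0,0],[0.048,-0.1095,0,0,0,0,0],[0.064,-0.146,0,0,0,0,0],[0.08,-0.1825,0,0,0,0,0]]]}}

```text
time_s: 1.35
eef_pos: [0.3889, 0.0059, 0.2313]
eef_rot: [0.0, 0.131, 0.991, 0.0]
wrist_force: [1.7, 1.4, -0.1]
opening: 0.001
grasp_force: 0.0
```

Call:
{"name": "carry_out", "arguments": {"plan": [[[0.015,-0.038,0,0,0,0,0],[0.015,-0.041,-0.04,0,0,0,0],[0.015,-0.041,-0.08,0,0,0,0],[0.015,-0.041,-0.12,0,0,0,0],[0.015,-0.041,-0.155,0,0,0,0]]]}}

```text
time_s: 1.77
eef_pos: [0.4028, -0.0332, 0.0741]
eef_rot: [-0.0, 0.131, 0.991, 0.0]
wrist_force: [0.2, 0.7, -0.8]
opening: 0.001
grasp_force: 0.0
```

Call:
{"name": "carry_out", "arguments": {"plan": [[[0,0,-0.015,0,0,0,0],[0,0,-0.028,0,0,0,0],[0,0,-0.031,0,0,0,0],[0,0,-0.031,0,0,0,0],[0,0,-0.031,0,0,0,0]]]}}

```text
time_s: 2.18
eef_pos: [0.4042, -0.0332, 0.0458]
eef_rot: [0.0, 0.13, 0.991, -0.0]
wrist_force: [-0.9, 0.2, -0.6]
opening: 0.0
grasp_force: 0.0
```

```bash
python3 - <<'E'
from h import *
c=snap('side','s1'); print(get_obs()['eef_pos'],wheel(c))
cv2.imwrite('pics/crop3.png',cv2.resize(c['pixels'][150:300,230:420,::-1],None,fx=4,fy=4,interpolation=cv2.INTER_CUBIC))
E
```

```text
[ 0.40456797 -0.03333482  0.04618132] (np.float64(36.714533701240185), array([ 0.51185371, -0.08679923]), 410, np.float64(0.00800339167819511), array([ 0.5119768 , -0.08567227,  0.07369238]))
```

View pics/crop3.png

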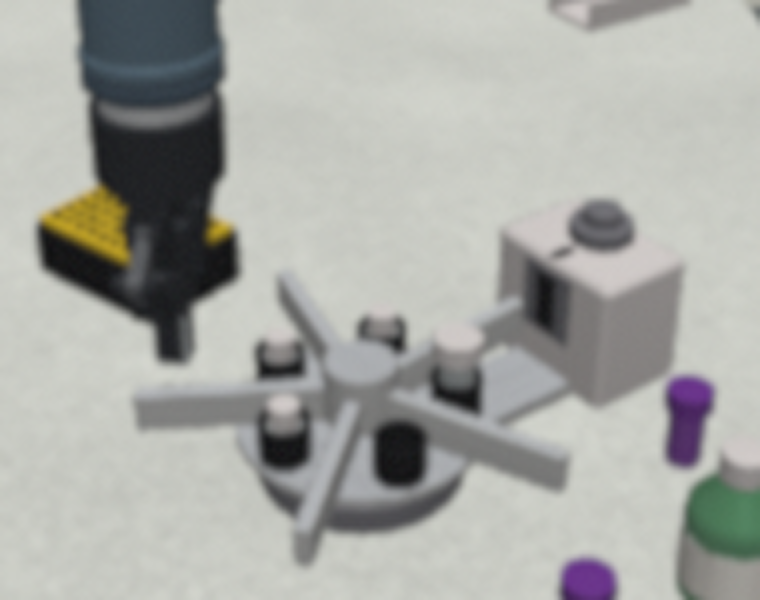

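The fingertip, at crop (175,355), hangs clear on the +y side of the near arm, whose end is at crop (140,410). I'll start pushing slowly towards -y.

Call:
{"name": "carry_out", "arguments": {"plan": [[[0,-0.01,0,0,0,0,0],[0,-0.018,0,0,0,0,0],[0,-0.022,0,0,0,0,0],[0,-0.026,0,0,0,0,0],[0,-0.03,0,0,0,0,0]]]}}

```text
time_s: 2.65
eef_pos: [0.404, -0.0639, 0.0456]
eef_rot: [0.0, 0.131, 0.991, -0.0]
wrist_force: [0.4, 0.3, 0.0]
opening: 0.003
grasp_force: 0.0
```

Call:
{"name": "carry_out", "arguments": {"plan": [[[0,-0.004,0,0,0,0,0],[0,-0.008,0,0,0,0,0],[0,-0.012,0,0,0,0,0],[0,-0.015,0,0,0,0,0],[0,-0.017,0,0,0,0,0]]]}}

```text
time_s: 3.07
eef_pos: [0.4039, -0.0804, 0.0453]
eef_rot: [0.0, 0.131, 0.991, 0.0]
wrist_force: [0.8, 0.3, 0.6]
opening: -0.001
grasp_force: 0.4
```

```bash
python3 - <<'E'
from h import *
for n in('side','top'):
    c=snap(n,n+'2'); print(wheel(c),tall(c))
print(get_obs()['eef_pos'])
E
```

```text
(np.float64(44.52863212526926), array([ 0.51152729, -0.08531676]), 391, np.float64(0.005358904020737682), array([ 0.511721  , -0.08567787,  0.07363977])) (92, array([ 0.56675366, -0.07778471,  0.08601289]))
(np.float64(45.08095536149681), array([ 0.51246922, -0.08536363]), 324, np.float64(0.003032627884954761), array([ 0.51622485, -0.08372306,  0.07548407])) (127, array([ 0.5675094 , -0.07674635,  0.08788594]))
[ 0.40379601 -0.08039385  0.0452552 ]
```

Call:
{"name": "carry_out", "arguments": {"plan": [[[0.001,-0.003,0,0,0,0,0],[0.002,-0.007,0,0,0,0,0],[0.004,-0.011,0,0,0,0,0],[0.005,-0.015,0,0,0,0,0],[0.006,-0.018,0,0,0,0,0]]]}}

```text
time_s: 3.58
eef_pos: [0.4099, -0.0986, 0.0452]
eef_rot: [-0.0, 0.131, 0.991, -0.0]
wrist_force: [-0.1, 0.6, -0.1]
opening: 0.001
grasp_force: 0.4
```

Call:
{"name": "carry_out", "arguments": {"plan": [[[0.001,-0.003,0,0,0,0,0],[0.002,-0.006,0,0,0,0,0],[0.003,-0.008,0,0,0,0,0],[0.0035,-0.01,0,0,0,0,0],[0.004,-0.011,0,0,0,0,0]]]}}

```text
time_s: 4.0
eef_pos: [0.414, -0.1094, 0.0453]
eef_rot: [0.0, 0.131, 0.991, -0.0]
wrist_force: [0.1, 0.7, -0.8]
opening: 0.001
grasp_force: 0.4
```

```bash
python3 - <<'E'
from h import *
for n in('side','top'):
    c=snap(n,n+'3'); print(wheel(c),tall(c))
print(get_obs()['eef_pos'])
E
```

```text
(np.float64(61.113825975994246), array([ 0.51138337, -0.08524232]), 399, np.float64(0.005606422017534254), array([ 0.51231176, -0.08581472,  0.07365709])) (91, array([ 0.5574605 , -0.06353774,  0.08616537]))
(np.float64(61.904917496513484), array([ 0.51232284, -0.08557444]), 311, np.float64(0.002950512244258599), array([ 0.5121015 , -0.08514667,  0.0753167 ])) (124, array([ 0.56278104, -0.06118333,  0.08788749]))
[ 0.41403889 -0.10932997  0.0453526 ]
```

Call:
{"name": "carry_out", "arguments": {"plan": [[[0.001,-0.002,0,0,0,0,0],[0.002,-0.004,0,0,0,0,0],[0.003,-0.006,0,0,0,0,0],[0.0035,-0.0075,0,0,0,0,0],[0.004,-0.0085,0,0,0,0,0]]]}}

```text
time_s: 4.52
eef_pos: [0.418, -0.1178, 0.0453]
eef_rot: [0.0, 0.131, 0.991, -0.0]
wrist_force: [-0.4, 1.1, -0.4]
opening: 0.004
grasp_force: 0.4
```

```bash
python3 - <<'E'
from h import *
for n in('side','top'):
    c=snap(n,n+'4'); print(wheel(c),tall(c))
print(get_obs()['eef_pos'])
E
```

```text
(np.float64(66.22407984734006), array([ 0.51156534, -0.08537671]), 367, np.float64(0.005348496050500101), array([ 0.5121236 , -0.08547674,  0.07373627])) (91, array([ 0.55172185, -0.06095582,  0.08658047]))
(np.float64(66.93438577268927), array([ 0.51242643, -0.08519038]), 314, np.float64(0.002967859148799296), array([ 0.51180559, -0.08506508,  0.07536216])) (121, array([ 0.56037384, -0.05690641,  0.08831508]))
[ 0.41806249 -0.11784789  0.04535918]
```

Call:
{"name": "carry_out", "arguments": {"plan": [[[0.0003,-0.0005,0,0,0,0,0],[0.0006,-0.0011,0,0,0,0,0],[0.0009,-0.0016,0,0,0,0,0],[0.001,-0.0021,0,0,0,0,0],[0.001,-0.0021,0,0,0,0,0]]]}}

```text
time_s: 5.03
eef_pos: [0.4189, -0.1197, 0.0453]
eef_rot: [0.0, 0.131, 0.991, -0.0]
wrist_force: [0.7, 0.8, 0.3]
opening: 0.001
grasp_force: 0.3
```

Call:
{"name": "carry_out", "arguments": {"plan": [[[-0.005,0.009,0,0,0,0,0],[-0.013,0.025,0.0,0,0,0,0],[-0.013,0.025,0.04,0,0,0,0],[-0.013,0.025,0.08,0,0,0,0],[-0.013,0.025,0.12,0,0,0,0]]]}}

```text
time_s: 5.45
eef_pos: [0.4043, -0.0934, 0.1659]
eef_rot: [-0.001, 0.13, 0.991, 0.0]
wrist_force: [0.9, -1.2, 0.6]
opening: 0.001
grasp_force: 0.0
```

```bash
python3 - <<'E'
from h import *
for n in('side','top'):
    c=snap(n,n+'5'); print(wheel(c),tall(c))
print(get_obs()['eef_pos'])
cv2.imwrite('pics/crop4.png',cv2.resize(c['pixels'][105:255,295:435,::-1],None,fx=4,fy=4,interpolation=cv2.INTER_CUBIC))
E
```

```text
(np.float64(68.01035845870106), array([ 0.51173351, -0.08680222]), 364, np.float64(0.0031417742584183626), array([ 0.51165221, -0.08563334,  0.07372827])) (93, array([ 0.55919109, -0.05739918,  0.08594023]))
(np.float64(68.04447195329838), array([ 0.51242044, -0.08528371]), 294, np.float64(0.0030223956999029552), array([ 0.51224597, -0.08511269,  0.07528919])) (128, array([ 0.56008677, -0.05573506,  0.08831242]))
[ 0.40946409 -0.09619022  0.17173847]
```

View pics/crop4.png

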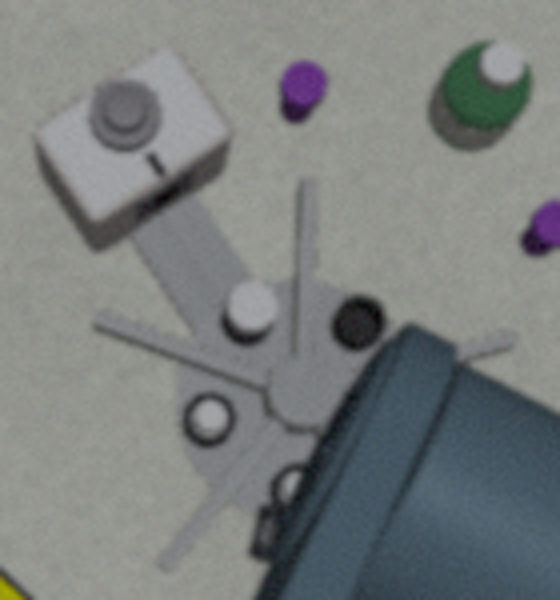

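The vial now stands at about 32.0° and the reader's centre line is at about 32.3°, a difference of roughly 0.3 mm at the vial. The carousel is at rest and the finger has been withdrawn. In the crop, the cap at (250,305) lines up with the mark at (156,163) and the button at (126,112). Next is the button.

Call:
{"name": "carry_out", "arguments": {"plan": [[[0.01,0.004,0.02,0,0,0,0],[0.04,0.017,0.03,0,0,0,0],[0.075,0.032,0.03,0,0,0,0],[0.11,0.047,0.03,0,0,0,0],[0.145,0.062,0.03,0,0,0,0]]]}}

```text
time_s: 5.97
eef_pos: [0.5518, -0.0313, 0.195]
eef_rot: [0.0, 0.131, 0.991, -0.0]
wrist_force: [0.3, -0.6, 0.3]
opening: -0.001
grasp_force: 0.0
```

Call:
{"name": "carry_out", "arguments": {"plan": [[[0.035,0.015,0,0,0,0,0],[0.07,0.03,0,0,0,0,0],[0.1,0.042,0,0,0,0,0],[0.115,0.048,0,0,0,0,0],[0.115,0.048,0,0,0,0,0]]]}}

```text
time_s: 6.38
eef_pos: [0.6674, 0.0173, 0.1938]
eef_rot: [-0.0, 0.13, 0.992, 0.0]
wrist_force: [-0.5, 0.3, 0.3]
opening: 0.001
grasp_force: 0.0
```

```bash
python3 - <<'E'
from h import *
c=snap('side','side6'); print(wheel(c),tall(c)); print(get_obs()['eef_pos'])
E
```

```text
(np.float64(67.96171857171397), array([ 0.51174182, -0.08683363]), 368, np.float64(0.003147577731433192), array([ 0.51194748, -0.08520496,  0.07369438])) (91, array([ 0.55931742, -0.0568568 ,  0.08574198]))
[0.66572142 0.01652031 0.19367755]
```

Call:
{"name": "carry_out", "arguments": {"plan": [[[0.004,-0.002,-0.025,0,0,0,0],[0.004,-0.002,-0.05,0,0,0,0],[0.004,-0.002,-0.065,0,0,0,0],[0.004,-0.002,-0.073,0,0,0,0],[0.004,-0.002,-0.075,0,0,0,0]]]}}

```text
time_s: 6.85
eef_pos: [0.6674, 0.0132, 0.1181]
eef_rot: [-0.002, 0.131, 0.991, -0.0]
wrist_force: [0.3, 1.3, -0.4]
opening: 0.002
grasp_force: 0.0
```

Call:
{"name": "carry_out", "arguments": {"plan": [[[0,0,-0.002,0,0,0,0],[0,0,-0.004,0,0,0,0],[0,0,-0.006,0,0,0,0],[0,0,-0.007,0,0,0,0],[0,0,-0.007,0,0,0,0]]]}}

```text
time_s: 7.27
eef_pos: [0.6701, 0.0133, 0.1138]
eef_rot: [0.0, 0.13, 0.991, -0.0]
wrist_force: [1.6, 0.4, -0.8]
opening: -0.002
grasp_force: 0.0
```

Call:
{"name": "carry_out", "arguments": {"plan": [[[0,0.0005,-0.001,0,0,0,0],[0,0.001,-0.002,0,0,0,0],[0,0.001,-0.003,0,0,0,0],[0,0.001,-0.004,0,0,0,0],[0,0.001,-0.004,0,0,0,0]]]}}

```text
time_s: 7.68
eef_pos: [0.6701, 0.0143, 0.1094]
eef_rot: [0.0, 0.131, 0.991, 0.0]
wrist_force: [0.1, -0.8, 2.2]
opening: -0.001
grasp_force: 1.1
```

Call:
{"name": "carry_out", "arguments": {"plan": [[[0,0,-0.001,0,0,0,0],[0,0,-0.002,0,0,0,0],[0,0,-0.003,0,0,0,0],[0,0,-0.003,0,0,0,0],[0,0,-0.003,0,0,0,0]]]}}

```text
time_s: 8.1
eef_pos: [0.6701, 0.0143, 0.1065]
eef_rot: [0.0, 0.131, 0.991, 0.0]
wrist_force: [0.2, 0.4, 3.6]
opening: 0.001
grasp_force: 1.8
```

Call:
{"name": "carry_out", "arguments": {"plan": [[[0,0,-0.0005,0,0,0,0],[0,0,-0.001,0,0,0,0],[0,0,-0.0015,0,0,0,0],[0,0,-0.0015,0,0,0,0],[0,0,-0.0015,0,0,0,0]]]}}

```text
time_s: 8.52
eef_pos: [0.6701, 0.0143, 0.106]
eef_rot: [0.0, 0.13, 0.991, -0.0]
wrist_force: [-1.7, 0.2, 8.6]
opening: 0.003
grasp_force: 4.5
```

The force has risen well past the 4 N spring and the height stopped at 0.106, so the button is at its stop. I'll release it.

Call:
{"name": "carry_out", "arguments": {"plan": [[[0,0,0.005,0,0,0,0],[0,0,0.015,0,0,0,0],[0,0,0.035,0,0,0,0],[0,0,0.07,0,0,0,0],[0,0,0.1,0,0,0,0]]]}}

```text
time_s: 8.93
eef_pos: [0.6687, 0.0145, 0.2052]
eef_rot: [-0.002, 0.131, 0.991, 0.0]
wrist_force: [0.8, 0.0, 0.4]
opening: 0.003
grasp_force: 0.0
```

Call:
{"name": "carry_out", "arguments": {"plan": [[[0,0,0.01,0,0,0,0],[0,0,0.02,0,0,0,0],[0,0,0.02,0,0,0,0],[0,0,0.02,0,0,0,0],[0,0,0.02,0,0,0,0]]]}}

```text
time_s: 9.35
eef_pos: [0.6687, 0.0145, 0.2225]
eef_rot: [-0.002, 0.131, 0.991, 0.0]
wrist_force: [-0.7, 0.8, 0.3]
opening: 0.0
grasp_force: 0.0
```

```bash
python3 - <<'E'
from h import *
c=snap('side','side7'); print(wheel(c),tall(c)); print(get_obs()['eef_pos'])
P=cloud(c)[c['z_map']>0];B=P[(P[:,2]>.102)&(P[:,2]<.13)&(np.hypot(P[:,0]-.667,P[:,1]-.017)<.03)];print(np.percentile(B[:,2],[5,50,95]))
hand_in()
E
```

```text
(np.float64(68.0190689893577), array([ 0.51174582, -0.0867166 ]), 359, np.float64(0.0030853272048287643), array([ 0.5120765 , -0.08502372,  0.07377978])) (92, array([ 0.55923972, -0.05721912,  0.0859339 ]))
[0.66864074 0.01447308 0.22234135]
[0.10290211 0.10873631 0.1106941 ]
the job is handed in; nothing more can be done
```

The tall vial stands in front of the reader's window, about 0.3° (0.3 mm) off the centre line as measured; the button was then pressed to its stop and came back up, and I handed the job in with the robot touching nothing.

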